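Show a perch block to the inspection camera

ROBOT

A 7-joint arm with a two-finger parallel gripper is mounted at the origin on a cart in front of the work surface, level with it; the furniture and walls round the work are solid. World frame = base frame: x ahead of the robot, y to its left, z up, the work surface at z = 0. Lengths are in m, angles in rad, forces in N, time in s.
With the tool pointing down it reaches from about 0.425 to 0.875 m from the base axis. Payload 8.4 kg.
Tool frame: the origin (TCP) lies midway between the tips of the shut fingers; the grasp point (between the pads) lies 19 mm behind it; z points along the fingers, y is the line along which they close (so a half turn about z gives the same grasp; the last joint's range is limited). The gripper opens to 87 mm and grips with 3 to 60 N. Pads are 19 mm wide; open, the fingers measure 117 mm over their backs; the gripper's body (75 mm by 190 mm) begins 51 mm behind the grasp point.
Start: joints at [1.193, 0.333, 0.04, 1.465, -0.013, 1.343, -0.059], TCP at [0.179, -0.625, 0.223] pointing down, gripper open.
Joint ranges: [-2.58, 2.58], [-0.38, 2.09], [-1.3, 1.39], [0.25, 2.4], [-1.5, 4.64], [0.08, 2.09], [-2.65, 2.65]. Speed limits (rad/s): [2.22, 2.22, 2.79, 2.79, 3.14, 3.14, 3.14].

INTERFACE

Orientations are given as a rotation vector (axis times angle).
In Python, from workcell import robot gives the robot as it stands.
- The arm moves only by the tool step_arm, never from a script. Its argument "motion" is a list of rows, each a list of 4 numbers: the shift along the tool's x, y, z in mm, then the turn about the tool's z in rad. In form: [[dx, dy, dz, twist], ...]. A call has 1 to 20 rows; each row is the pose to reach, as a shift and turn from the pose commanded when the call began, along the tool's axes at that moment; what a row does not reach only later rows make up. A row lasts 1/12 s, in which the tool goes at most 41.7 mm and 7.16 degrees, less where a joint would pass 70% of its speed; a pose out of reach is approached as far as the arm can. A call with a gripper value outside its range is refused whole. "fingers" is the opening, from 0 (shut) to 1 (fully open), set as the call begins (left out, the last holds). The fingers move at their own pace and stop on an object; "newtons" is the grip in N (left out, the last holds). Time passes only in rows, so rows that repeat a pose let the fingers close. It gives the time, the measured TCP pose, the force, the opening and the grip force at its end, in the units of the state.
- robot.get_obs(): the state, without advancing time (a new reading comes with each control period).
- robot.grab_frame(name): name is "scene" or "top" or "wrist"; returns a dict with "pixels" (384x512x3 uint8, red, green, blue), "depth" (384x512 float32, m along the optical axis (not along the pixel's ray), 0 where there is no reading), "K" (3x3 intrinsics, pixels), "rvec" (rotation vector, rad) and "tvec" (3), from world to camera coordinates, as OpenCV has them; the wrist camera has in their place "mount" (4x4, takes a point from camera to tool coordinates, whose origin is the TCP and whose axes are the flange's). Camera axes: x right, y down, z forward; pixel columns grow to the right and rows downward; lengths in m; the calibration is good to about 2 mm. The wrist camera is an equidistant fisheye: a pixel r from the principal point sees the ray r / f radians off the axis. A picture is of the moment at which its call begins: read the wrist's pose just before it.
- robot.finish_job(): hands the job in; it is judged then, once.
The state is a dict: "t": time; "qpos": joint angles; "joint_velocities": joint speeds; "effort": joint torques, N m; "eef_pos": TCP position; "ee_rot": TCP orientation; "contact_force": force on the tool from outside, world axes, zero at the start; "moment": the same for the moment, N m; "grip_width": opening from 0.0 (shut) to 1.0 (fully open); "grasp_force": force on a finger pad.
Only numpy, scipy, OpenCV 4.12 (cv2) and the standard library are available. Lean on these libraries where they do the work, as an engineer would, in place of code of your own. Each camera call takes 0.05 s, during which the arm holds its last target. There are 200 camera calls.

TASK

Draw the jig's sprung bolt fully out by its red knob and leave it drawn, then take the orange-brown perch block out of the jig and hold it up to the tilted inspection camera. Its underside must face the lens squarely, centred on the line of sight and 12 cm from the lens, with the block's long side parallel to the long side of the camera housing. Finish while still holding the block there, at rest; leave the camera and the other things on the bench alone.

Things in the scene. Friction and masses are not known exactly. Their poses are not given: they have to be found in the camera images.
- bolt_knob (a point): Red 16 mm knob upright on the steel bolt of the plywood drilling jig (screwed down). Point: on its axis, 77 mm above the bench; red from 62 to 96 mm, a 12 mm stem below, bolt top at 52 mm. x axis: the level direction in which the bolt is drawn, away from the block. The jig's bridge, 59 mm high, 44 wide, ends 21 mm from the knob axis when the bolt is in; else free above 53 mm.
- bolt (a joint): Travel of the bolt: 0 in (its nose lies over the end of the block), 0.028 m at the stop. An over-centre spring pushes it in with about 2.5 N at the start; past 16 mm it pushes outward, so that at the stop the bolt stays out when let go.
- blank_center (a point): Centre of the orange-brown wooden block, 45 x 85 x 26 mm (own x, y, z), under 0.15 kg. It lies level in the jig, centre 27 mm over the bench, z up, long y axis along the bolt's travel. Lips 10 mm high stand beside its long sides near the ends; the middle 55 mm of each long side is open to fingers, down to the bench. The bolt, when in, covers the last 14 mm of its top; lift it straight up.
- lens (a point): Centre of the front glass of the inspection camera (black housing 60 x 112 x 42 mm in a grey yoke, round 40 mm barrel, white light ring). It looks upward, leaning 0.2 to 0.45 rad from vertical towards the robot. z axis: line of sight, out of the lens; y axis: along the housing's 112 mm long side, level. Must not be moved.
- view_point (a point): Point on the line of sight 133 mm from the lens: the block's centre belongs here (its underside is then 120 mm from the lens). Same axes as lens: the block's z axis lies along this z axis, its long y axis along this y axis, either way round.
- wax_tin: Round brass-coloured tin of wax, 67 mm across, 36 mm high; origin at the centre of its underside. To be left alone.
- sanding_block: Cork sanding block, 62 x 110 x 38 mm; origin at the centre of its underside. To be left alone.
- other_blank: Dark, stained spare block lying on the bench, 40 x 80 x 22 mm; origin at the centre of its underside. Not the one to show; to be left alone.
- hole_plug: Round wooden plug, 46 mm across, 20 mm high; origin at the centre of its underside. To be left alone.
Mind the look-alikes: they are no part of the job. Leave any green look-alike of the part that bears blank_center alone.

How it is judged:
On the way, in this order (a step that is already met when the one before it is completed fails the run):
1. the bolt is drawn out to its stop while the block lies in the jig (value of joint bolt above 0.026 m and height (world z) of blank_center below 0.04 m), for 0.2 s.
2. the block is held clear above the jig (height (world z) of blank_center above 0.08 m and contact force between blank and the fingers above 0.5 N), for 0.2 s.
At the end, for the whole second after the job is handed in: The fingers alone hold the block at rest, underside down, over 150 mm above the bench: centre within 20 mm of the view point, underside square to the line of sight and long side parallel to the housing's, each within 0.17 rad; the bolt is still drawn (over 24 mm) (distance between blank_center and view_point below 0.02 m and angle between the z axis of blank_center and the z axis of view_point, either way round below 0.17 rad and angle between the y axis of blank_center and the y axis of view_point, either way round below 0.17 rad and angle between blank_center's own z axis and vertical below 0.9 rad and contact force between blank and the fingers above 0.5 N and contact force between blank and camera_stand below 0.1 N and height (world z) of blank_center above 0.15 m and linear speed of blank below 0.02 m/s and angular speed of blank below 0.15 rad/s and value of joint bolt above 0.024 m); the arm keeps its last pose, push and grip.
It fails at once if the wax tin is moved more than 25 mm (distance of wax_tin from where it was at the start of the episode above 0.025 m).
It fails at once if the sanding block is moved more than 25 mm (distance of sanding_block from where it was at the start of the episode above 0.025 m).
It fails at once if the dark spare block is moved more than 25 mm (distance of other_blank from where it was at the start of the episode above 0.025 m).
It fails at once if the round plug is moved more than 25 mm (distance of hole_plug from where it was at the start of the episode above 0.025 m).
It fails at once if the camera is moved (lens by more than 8 mm) (distance of lens from where it was at the start of the episode above 0.008 m).
It also fails if it takes over 53 s, if anything falls off the work surface, if the arm or the gripper's body presses on something with over 40 N, if the wrist force passes 120 N, or if a joint passes its speed limit or range.

## Working session

There is one attempt and no reset: what is moved stays moved. The work goes in short steps, Python scripts to look and compute and a tool call to move; the robot and the scene stay as the last step left them, time stands still between calls to the robot, and variables do not carry over. Pictures are saved under pics/ and viewed, at most 10 in all, crops included, and the job is handed in when it is done.

Besides the shell and the picture viewer there is one more tool, called after ">>>" as name([rows], argument=value, ...), one row to a line, values as JSON. step_arm: Moves the arm, as the interface text tells. Its arguments: {"type":"object","properties":{"motion":{"type":"array","items":{"type":"array","items":{"type":"number"}}},"fingers":{"type":"number"},"newtons":{"type":"number"}},"required":["motion"]}

```bash
mkdir -p pics; ls; cat > h.py <<'E'
import numpy as np, cv2
from workcell import robot
def grab(n):
    o=robot.get_obs(); f=robot.grab_frame(n)
    cv2.imwrite(f'pics/{n}_{o["t"]:.2f}.png',f['pixels'][:,:,::-1]); np.savez(f'pics/{n}.npz',**f)
    return o,f
def pts(f):
    "world points of every pixel from depth (scene/top)"
    v,u=np.mgrid[:384,:512]; z=f['depth']; K=f['K']
    c=np.stack([(u-K[0,2])/K[0,0]*z,(v-K[1,2])/K[1,1]*z,z],-1)
    R=cv2.Rodrigues(f['rvec'])[0]
    return (c-f['tvec'].ravel())@R
E
python3 - <<'E'
from h import *
for n in('scene','top'):
    o,f=grab(n); print({k:np.round(f[k],3).tolist() for k in('K','rvec','tvec')}, (f['depth']==0).mean())
print(o)
a=[cv2.imread(p) for p in __import__('glob').glob('pics/*.png')]
E
ls pics
```

```text
pics
{'K': [[492.484, 0.0, 250.361], [0.0, 492.484, 190.327], [0.0, 0.0, 1.0]], 'rvec': [2.382, -0.522, 0.214], 'tvec': [-0.483, 0.263, 1.531]} 0.004175821940104167
{'K': [[396.677, 0.0, 249.496], [0.0, 396.677, 191.445], [0.0, 0.0, 1.0]], 'rvec': [2.172, -2.169, 0.09], 'tvec': [-0.009, 0.544, 1.415]} 0.004099527994791667
{'t': 0.05, 'qpos': array([ 1.19279019,  0.3338894 ,  0.03984701,  1.46621996, -0.01339559,
        1.34330705, -0.05851533]), 'joint_velocities': array([ 0.0008613 , -0.00033514,  0.00048777, -0.00164566,  0.00075229,
       -0.00102374, -0.00029981]), 'effort': array([ 3.22446249e-03, -6.58424878e+01,  1.34089418e+00, -4.05114412e+01,
       -5.99204027e-02,  4.14008007e-02,  6.58437716e-05]), 'eef_pos': array([ 0.17874948, -0.62447263,  0.22169791]), 'ee_rot': array([-3.10960667e+00, -4.36309902e-01,  4.96171781e-04]), 'contact_force': array([ 0.16845579, -0.33548959,  0.02440517]), 'moment': array([0.00976687, 0.0137632 , 0.00160996]), 'grasp_force': 0.0, 'grip_width': 1.0024890171098428}
scene.npz
scene_0.00.png
top.npz
top_0.05.png
```

View pics/scene_0.00.png

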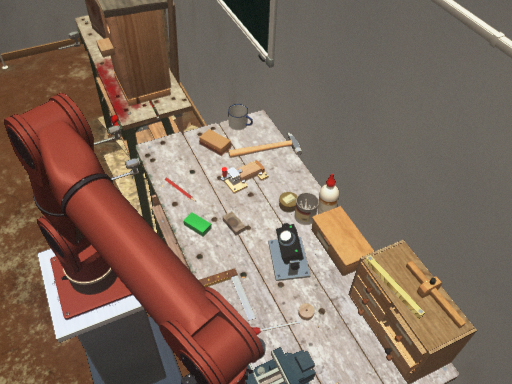

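View pics/top_0.05.png

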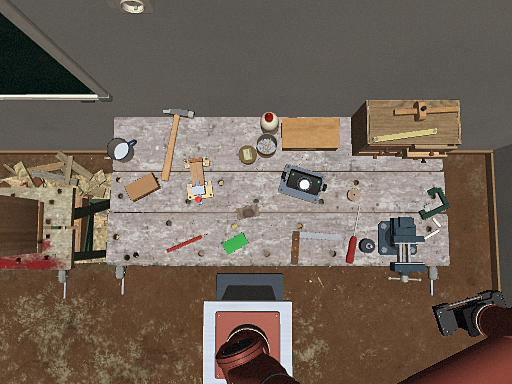

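Candidates in the top view:
- The jig is at about (199,182), with the red knob at (198,200) and an orange-brown piece at (197,170).
- The look-alikes are the cork block at (142,187), the dark spare at (247,211), the green block at (235,242) and the round plug at (353,195).
- Other red items are the pencil at (187,242) and the bottle cap at (269,117).
- The inspection camera is at (303,183).

I choose the piece in the jig and will check it in a close crop.

```bash
python3 - <<'E'
from h import *
t=dict(np.load('pics/top.npz')); s=dict(np.load('pics/scene.npz'))
a=cv2.resize(t['pixels'][148:212,172:236],(400,400),interpolation=cv2.INTER_CUBIC)
b=cv2.resize(s['pixels'][150:200,210:280],(400,286),interpolation=cv2.INTER_CUBIC)
c=cv2.resize(t['pixels'][155:211,275:331],(300,300),interpolation=cv2.INTER_CUBIC)
d=cv2.resize(s['pixels'][215:285,260:320],(257,300),interpolation=cv2.INTER_CUBIC)
im=np.zeros((600,800,3),np.uint8); im[:400,:400]=a; im[:286,400:]=b; im[300:,400:400+0]=0
im[300:600,500:800]=c; im[400:600,:171]=cv2.resize(d,(171,200))
cv2.imwrite('pics/crop1.png',im[:,:,::-1])
for n,f in(('top',t),('scene',s)):
    P=pts(f); h=cv2.cvtColor(f['pixels'],cv2.COLOR_RGB2HSV)
    red=((h[...,0]<6)|(h[...,0]>174))&(h[...,1]>170)&(h[...,2]>100)
    k,l,st,ce=cv2.connectedComponentsWithStats(red.astype(np.uint8))
    for i in range(1,k):
        m=(l==i)&(f['depth']>0)
        if 4<st[i,4]<300: print(n,'red',ce[i].round(1),st[i,4],np.median(P[m],0).round(3))
P=pts(t)
for u,v in((197,170),(198,186),(303,183),(142,187),(247,211),(235,242),(353,195),(247,154),(330,230)): print((u,v),P[v,u].round(3))
E
```

```text
top red [269. 117.] 44 [ 0.78  -0.074  0.161]
top red [197.5 199. ] 24 [0.511 0.17  0.097]
top red [184.  243.3] 95 [0.357 0.229 0.009]
top red [351.2 250. ] 136 [ 0.334 -0.372  0.026]
top red [  6.7 263. ] 100 [ 0.283  0.878 -0.   ]
top red [ 38.1 264.6] 148 [0.277 0.762 0.   ]
top red [ 18.4 267. ] 7 [ 0.269  0.834 -0.002]
top red [215. 335.] 13 [0.033 0.113 0.016]
top red [215. 350.] 7 [-0.018  0.113  0.013]
top red [215. 368.] 5 [-0.079  0.112  0.013]
scene red [101.4  71.7] 45 [ 0.274  1.035 -0.003]
scene red [109.9  87.9] 134 [ 0.28   0.907 -0.003]
scene red [65.8 97. ] 13 [ 0.086 -0.138  0.764]
scene red [ 60.3 100.5] 25 [ 0.075 -0.143  0.763]
scene red [117.7 107.5] 102 [ 0.276  0.763 -0.002]
scene red [ 45.2 108.9] 40 [ 0.046 -0.154  0.759]
scene red [ 53.5 105.1] 28 [ 0.062 -0.145  0.759]
scene red [151.2 104. ] 5 [ 0.465  1.006 -0.228]
scene red [ 32.9 114. ] 88 [ 0.024 -0.155  0.759]
scene red [ 19.2 117.1] 32 [ 0.002 -0.156  0.764]
scene red [114.4 119.1] 52 [ 0.277  1.041 -0.284]
scene red [ 11.8 121.1] 30 [-0.012 -0.165  0.764]
scene red [ 56.3 123.6] 18 [ 0.056 -0.186
[... 1663 characters left out ...]
 0.063 -0.396  0.684]
scene red [108.  237.4] 7 [ 0.076 -0.414  0.685]
scene red [105.7 247.5] 6 [ 0.068 -0.423  0.672]
scene red [107. 252.] 5 [ 0.068 -0.429  0.667]
scene red [117.6 253.6] 5 [ 0.083 -0.445  0.676]
scene red [129.4 263.4] 5 [ 0.094 -0.467  0.671]
scene red [256.1 330. ] 28 [ 0.371 -0.383  0.022]
scene red [213.2 365. ] 6 [ 0.157 -0.658  0.635]
scene red [211.6 377.4] 5 [ 0.149 -0.672  0.628]
(197, 170) [0.621 0.182 0.035]
(198, 186) [0.56  0.174 0.058]
(303, 183) [ 0.562 -0.189  0.135]
(142, 187) [0.559 0.379 0.038]
(247, 211) [0.473 0.    0.027]
(235, 242) [0.362 0.043 0.029]
(353, 195) [ 0.532 -0.385  0.018]
(247, 154) [0.68  0.001 0.035]
(330, 230) [ 0.405 -0.302  0.005]
```

View pics/crop1.png

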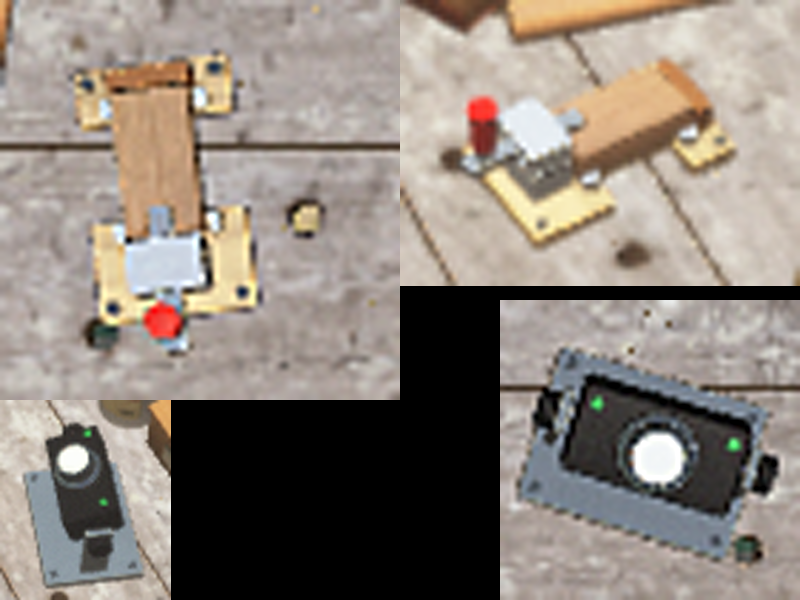

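The crop shows the orange-brown block in the jig: its near end is under the bolt nose at crop (160,218), and the red knob is at (162,321). The inspection camera has a white lens at crop (658,457) and green LEDs at (598,403) and (733,443). That confirms the choice.

The moves can't tilt the tool, so I'll have to tilt the block inside the grip. Next I'll measure the lens tilt and the jig axis.

```bash
python3 - <<'E'
from h import *
for n in('top','scene'):
    f=dict(np.load(f'pics/{n}.npz')); P=pts(f); h=cv2.cvtColor(f['pixels'],cv2.COLOR_RGB2HSV); x,y,z=P[...,0],P[...,1],P[...,2]
    print(n)
    reg=(np.hypot(x-.6,y-.18)<.09)
    br=reg&(h[...,0]>3)&(h[...,0]<20)&(h[...,1]>80)&(z>.028)&(z<.052)
    q=P[br]; r=cv2.minAreaRect((q[:,:2]*1e3).astype(np.float32)); print('block',br.sum(),r,np.percentile(z[br],[5,50,95]).round(3))
    br&=(x<.635); q=P[br]; r=cv2.minAreaRect((q[:,:2]*1e3).astype(np.float32)); print('  <.635',r)
    kn=reg|(np.hypot(x-.51,y-.17)<.1); b=kn&(z>.055)&(z<.063)&(h[...,1]<60); q=P[b]; print('bridge',b.sum(),q.mean(0).round(3),cv2.minAreaRect((q[:,:2]*1e3).astype(np.float32)))
    cam=np.hypot(x-.56,y+.19)<.09
    ring=cam&(h[...,2]>200)&(h[...,1]<40)&(z>.11); q=P[ring]; print('lens',ring.sum(),q.mean(0).round(4))
    g=cam&(h[...,0]>45)&(h[...,0]<75)&(h[...,1]>120)&(h[...,2]>90)
    k,l,st,ce=cv2.connectedComponentsWithStats(g.astype(np.uint8))
    G=[P[l==i].mean(0) for i in range(1,k) if st[i,4]>0]; print('leds',[(c.round(4).tolist(),s) for c,s in zip(G,st[1:,4])])
    bl=cam&(h[...,2]<70)&(z>.07); bl=cv2.erode(bl.astype(np.uint8),np.ones((2,2)))>0
    q=P[bl]
    best=None; rng=np.random.default_rng(0)
    for _ in range(500):
        a=q[rng.choice(len(q),3,0)]; nn=np.cross(a[1]-a[0],a[2]-a[0]); L=np.linalg.norm(nn)
        if L<2e-4: continue
        nn/=L; i=abs((q-a[0])@nn)<.003
        if nn[2]*np.sign(nn[2])<.8: continue
        if best is None or i.sum()>best.sum(): best=i
    c=q[best].mean(0); nn=np.linalg.svd(q[best]-c)[2][2]; nn*=np.sign(nn[2]); print('housing plane',len(q),best.sum(),c.round(4),nn.round(3),'tilt',np.arccos(nn[2]).round(3), cv2.minAreaRect((q[best][:,:2]*1e3).astype(np.float32)))
    if ring.sum()>5: print('lens height above face',(P[ring].mean(0)-c)@nn)
E
```

```text
top
block 332 ((598.4281616210938, 180.38671875), (133.30291748046875, 47.89723205566406), 7.052900791168213) [0.034 0.04  0.046]
  <.635 ((584.55322265625, 179.03753662109375), (105.9151611328125, 44.876922607421875), 8.486807823181152)
bridge 95 [0.546 0.174 0.059] ((539.564697265625, 168.361572265625), (66.13117218017578, 47.02396774291992), 33.8729133605957)
lens 68 [ 0.559  -0.1925  0.1335]
leds [([0.596, -0.1562, 0.1162], np.int32(5)), ([0.5691, -0.2426, 0.1141], np.int32(4))]
housing plane 327 190 [ 0.5672 -0.1941  0.1068] [-0.259  0.069  0.963] tilt 0.272 ((567.8771362304688, -196.59059143066406), (108.43466186523438, 56.41584777832031), 73.22050476074219)
lens height above face 0.027958122996579553
scene
block 251 ((613.460205078125, 182.99790954589844), (100.13722229003906, 55.478538513183594), 6.323730945587158) [0.03  0.037 0.043]
  <.635 ((600.2169799804688, 179.6895751953125), (69.4500961303711, 52.34955596923828), 2.1412553787231445)
bridge 60 [0.542 0.172 0.057] ((536.82470703125, 166.38742065429688), (67.41572570800781, 46.032386779785156), 33.96953201293945)
lens 75 [ 0.558  -0.1906  0.1306]
leds [([0.5946, -0.1575, 0.1134], np.int32(4)), ([0.5684, -0.2418, 0.1115], np.int32(6))]
housing plane 395 196 [ 0.5651 -0.212   0.1061] [-0.263  0.08   0.961] tilt 0.278 ((566.7457885742188, -197.65406799316406), (112.61958312988281, 54.0625114440918), 73.88618469238281)
lens height above face 0.027128504172946013
```

```bash
cat >> h.py <<'E'
from scipy.spatial.transform import Rotation as Ro
def to(p,yaw=None,start=None):
    "tool-axis shift (mm) and twist to bring TCP to world p with tool x at yaw (deg)"
    o=robot.get_obs(); R=Ro.from_rotvec(o['ee_rot']).as_matrix()
    s=o['eef_pos'] if start is None else start
    y0=np.degrees(np.arctan2(R[1,0],R[0,0])); tw=0 if yaw is None else np.radians(y0-yaw)
    print('t',round(o['t'],2),'at',o['eef_pos'].round(4),'yaw',y0.round(2),'tilt',np.arccos(-R[2,2]).round(4),'->',p,(R.T@(np.array(p)-s)*1e3).round(1),'twist',round(tw,3))
E
python3 - <<'E'
from h import *
to([.47,-.3,.25],7); to([.513,.171,.25],7)
E
```

```text
t 0.1 at [ 0.1787 -0.6245  0.2217] yaw 15.97 tilt 0.0015 -> [0.47, -0.3, 0.25] [ 369.3 -231.9  -28. ] twist 0.157
t 0.1 at [ 0.1787 -0.6245  0.2217] yaw 15.97 tilt 0.0015 -> [0.513, 0.171, 0.25] [ 540.3 -672.9  -27.3] twist 0.157
```

>>> step_arm([
  [369, -232, -28, 0.157],
  [369, -232, -28, 0.157],
  [369, -232, -28, 0.157],
  [369, -232, -28, 0.157],
  [369, -232, -28, 0.157],
  [369, -232, -28, 0.157],
  [369, -232, -28, 0.157],
  [369, -232, -28, 0.157],
  [369, -232, -28, 0.157],
  [369, -232, -28, 0.157],
  [369, -232, -28, 0.157],
  [540, -673, -28, 0.157],
  [540, -673, -28, 0.157],
  [540, -673, -28, 0.157],
  [540, -673, -28, 0.157],
  [540, -673, -28, 0.157],
  [540, -673, -28, 0.157],
  [540, -673, -28, 0.157],
  [540, -673, -28, 0.157],
  [540, -673, -28, 0.157],
])

```text
t: 1.77
eef_pos: [0.5034, 0.0751, 0.2505]
ee_rot: [3.136, 0.191, 0.0]
contact_force: [1.2, -0.8, -0.2]
grip_width: 1.001
grasp_force: 0.0
```

>>> step_arm([
  [0, 0, 0, 0],
])

```text
t: 1.85
eef_pos: [0.503, 0.0826, 0.2508]
ee_rot: [-3.131, -0.208, -0.001]
contact_force: [-0.4, 0.8, 0.2]
grip_width: 1.002
grasp_force: 0.0
```

```bash
python3 - <<'E'
from h import *
to([.513,.171,.25],7)
o,f=grab('wrist'); print(f['K'],f['mount'].round(3))
E
ls pics
```

```text
t 1.85 at [0.503  0.0826 0.2508] yaw 7.58 tilt 0.0035 -> [0.513, 0.171, 0.25] [ 21.5 -86.3   1.1] twist 0.01
[[297.31863964   0.         254.90375021]
 [  0.         297.31863964 189.44869828]
 [  0.           0.           1.        ]] [[-0.002 -0.957 -0.29   0.079]
 [ 1.    -0.002  0.    -0.001]
 [-0.001 -0.29   0.957 -0.161]
 [ 0.     0.     0.     1.   ]]
crop1.png
scene.npz
scene_0.00.png
top.npz
top_0.05.png
wrist.npz
wrist_1.85.png
```

>>> step_arm([
  [22, -86, 1, 0.01],
  [22, -86, 1, 0.01],
  [22, -86, 1, 0.01],
  [22, -86, 1, 0.01],
])

```text
t: 2.23
eef_pos: [0.5148, 0.1639, 0.2492]
ee_rot: [-3.135, -0.182, 0.001]
contact_force: [-0.2, -1.1, -0.7]
grip_width: 0.998
grasp_force: 0.0
```

```bash
cat >> h.py <<'E'
def wpts(o,f):
    v,u=np.mgrid[:384,:512]; K=f['K']; dx,dy=u-K[0,2],v-K[1,2]; r=np.hypot(dx,dy)+1e-9; th=r/K[0,0]
    z=f['depth']; t=np.tan(np.minimum(th,1.5))*z/r
    c=np.stack([dx*t,dy*t,z],-1); M=f['mount']
    return (c@M[:3,:3].T+M[:3,3])@Ro.from_rotvec(o['ee_rot']).as_matrix().T+o['eef_pos']
E
python3 - <<'E'
from h import *
to([.513,.171,.25],7)
o,f=grab('wrist'); P=wpts(o,f); x,y,z=np.moveaxis(P,-1,0); h=cv2.cvtColor(f['pixels'],cv2.COLOR_RGB2HSV)
near=np.hypot(x-.56,y-.175)<.12
red=near&((h[...,0]<6)|(h[...,0]>174))&(h[...,1]>150)&(h[...,2]>80)
q=P[red]; print('red',len(q),q.min(0).round(3),q.max(0).round(3)); q=q[q[:,2]>.092]; print(' top',len(q),q.mean(0).round(4))
b=near&(h[...,1]<70)&(z>.055)&(z<.064); q=P[b]; print('bridge',len(q),q.mean(0).round(4),cv2.minAreaRect((q[:,:2]*1e3).astype(np.float32)))
w=near&(h[...,0]>3)&(h[...,0]<20)&(h[...,1]>80)&(abs(z-.04)<.004); w=cv2.erode(w.astype(np.uint8),np.ones((3,3)))>0
q=P[w]; print('blk',len(q),q.mean(0).round(4),cv2.minAreaRect((q[:,:2]*1e3).astype(np.float32)))
# long edges
for s in np.arange(.56,.66,.01):
    m=w&(abs(x-s)<.004)
    if m.sum(): print(s.round(2),m.sum(),y[m].min().round(4),y[m].max().round(4),z[m].mean().round(3))
E
ls pics
```

```text
t 2.23 at [0.5148 0.1639 0.2492] yaw 6.66 tilt 0.0015 -> [0.513, 0.171, 0.25] [-0.9 -7.2 -0.8] twist -0.006
red 240 [0.502 0.163 0.075] [0.594 0.191 0.41 ]
 top 231 [0.5127 0.1726 0.1024]
bridge 886 [0.5463 0.177  0.0577] ((537.5899047851562, 175.91563415527344), (46.49081039428711, 42.13081359863281), 6.4091386795043945)
blk 2009 [0.61   0.1847 0.0392] ((607.524169921875, 184.72740173339844), (80.99214172363281, 41.874664306640625), 6.7330002784729)
0.57 97 0.1595 0.2007 0.039
0.58 163 0.16 0.2018 0.039
0.59 214 0.1612 0.203 0.039
0.6 218 0.1624 0.204 0.039
0.61 218 0.1637 0.2056 0.039
0.62 200 0.1649 0.2077 0.039
0.63 216 0.166 0.2087 0.039
0.64 218 0.1672 0.2098 0.039
0.65 51 0.1683 0.204 0.039
crop1.png
scene.npz
scene_0.00.png
top.npz
top_0.05.png
wrist.npz
wrist_1.85.png
wrist_2.23.png
```

>>> step_arm([
  [0, 0, 40, 0],
  [0, 0, 80, 0],
  [0, 0, 110, 0],
  [0, 0, 110, 0],
  [0, 0, 110, 0],
])

```text
t: 2.7
eef_pos: [0.5147, 0.1592, 0.1389]
ee_rot: [3.136, 0.172, -0.005]
contact_force: [-0.2, 0.8, 1.1]
grip_width: 0.997
grasp_force: 0.0
```

```bash
python3 - <<'E'
from h import *
to([.511,.1727,.067],6.7)
E
```

```text
t 2.7 at [0.5147 0.1592 0.1389] yaw 6.29 tilt 0.0032 -> [0.511, 0.1727, 0.067] [ -2.  -13.9  71.9] twist -0.007
```

>>> step_arm([
  [-2, -14, 0, -0.007],
  [-2, -14, 20, -0.007],
  [-2, -14, 50, -0.007],
  [-2, -14, 72, -0.007],
  [-2, -14, 72, -0.007],
  [-2, -14, 72, -0.007],
])

```text
t: 3.2
eef_pos: [0.5123, 0.1756, 0.0692]
ee_rot: [-3.136, -0.187, -0.001]
contact_force: [0.5, -0.1, 0.6]
grip_width: 0.999
grasp_force: 0.0
```

>>> step_arm([
  [0, 0, 0, 0],
  [0, 0, 0, 0],
  [0, 0, 0, 0],
  [0, 0, 0, 0],
  [0, 0, 0, 0],
  [0, 0, 0, 0],
  [0, 0, 0, 0],
  [0, 0, 0, 0],
], fingers=0, newtons=20)

```text
t: 3.87
eef_pos: [0.5117, 0.1748, 0.0676]
ee_rot: [-3.136, -0.186, 0.0]
contact_force: [-0.5, -0.2, -0.3]
grip_width: 0.479
grasp_force: 0.0
```

```bash
python3 - <<'E'
from h import *
to([.511,.1727,.067],6.7); print(robot.get_obs()['grip_width'])
E
```

```text
t 3.87 at [0.5117 0.1748 0.0676] yaw 6.8 tilt 0.0001 -> [0.511, 0.1727, 0.067] [-1.   2.   0.6] twist 0.002
0.4792049485471884
```

>>> step_arm([
  [0, 2, 0, 0],
  [0, 2, 0, 0],
  [0, 2, 0, 0],
  [0, 2, 0, 0],
  [0, 2, 0, 0],
  [0, 2, 0, 0],
  [0, 2, 0, 0],
  [0, 2, 0, 0],
])

```text
t: 4.53
eef_pos: [0.5122, 0.1711, 0.0675]
ee_rot: [3.134, 0.184, -0.001]
contact_force: [-0.0, -5.5, 1.6]
grip_width: 0.196
grasp_force: 19.7
```

>>> step_arm([
  [-4, -1, 0, 0],
  [-9, -1, 0, 0],
  [-14, -1, 0, 0],
  [-19, -1, 0, 0],
  [-24, -1, 0, 0],
  [-28, -1, 0, 0],
  [-30, -1, 0, 0],
  [-30, -1, 0, 0],
  [-30, -1, 0, 0],
  [-30, -1, 0, 0],
])

```text
t: 5.37
eef_pos: [0.4842, 0.1675, 0.0676]
ee_rot: [3.134, 0.182, 0.004]
contact_force: [9.2, -7.9, -4.7]
grip_width: 0.196
grasp_force: 20.2
```

>>> step_arm([
  [0, -2, 0, 0],
  [0, -2, 0, 0],
  [0, -2, 0, 0],
  [0, -2, 0, 0],
  [0, -2, 0, 0],
  [0, -2, 0, 0],
  [0, -2, 0, 0],
  [0, -2, 0, 0],
], fingers=0.6)

```text
t: 6.03
eef_pos: [0.4817, 0.1725, 0.0676]
ee_rot: [-3.136, -0.187, 0.0]
contact_force: [-0.8, -0.1, 0.2]
grip_width: 0.589
grasp_force: 0.0
```

```bash
python3 - <<'E'
from h import *
to([.484,.1695,.17],6.7); to([.607,.1842,.17],6.7)
o=robot.get_obs(); print(o['contact_force'],o['grip_width'])
E
```

```text
t 6.03 at [0.4817 0.1725 0.0676] yaw 6.83 tilt 0.0001 -> [0.484, 0.1695, 0.17] [   1.9    3.2 -102.4] twist 0.002
t 6.03 at [0.4817 0.1725 0.0676] yaw 6.83 tilt 0.0001 -> [0.607, 0.1842, 0.17] [ 125.8    3.3 -102.4] twist 0.002
[-0.7722227  -0.11734283  0.1895742 ] 0.5888415235668563
```

>>> step_arm([
  [0, 0, -35, 0],
  [0, 0, -70, 0],
  [0, 0, -102, 0],
  [40, 3, -122, 0],
  [80, 3, -122, 0],
  [126, 3, -122, 0],
  [126, 3, -122, 0],
  [126, 3, -122, 0],
  [126, 3, -122, 0],
], fingers=1)

```text
t: 6.78
eef_pos: [0.6067, 0.1848, 0.1888]
ee_rot: [-3.135, -0.187, 0.003]
contact_force: [-0.0, -0.3, 0.1]
grip_width: 0.995
grasp_force: 0.0
```

```bash
python3 - <<'E'
from h import *
o,f=grab('wrist'); P=wpts(o,f); x,y,z=np.moveaxis(P,-1,0); h=cv2.cvtColor(f['pixels'],cv2.COLOR_RGB2HSV)
near=np.hypot(x-.56,y-.175)<.13
red=near&((h[...,0]<6)|(h[...,0]>174))&(h[...,1]>150)&(z<.11)
q=P[red]; print('red',len(q),q.mean(0).round(4)); 
w=near&(h[...,0]>3)&(h[...,0]<20)&(h[...,1]>80)&(abs(z-.04)<.004); w=cv2.erode(w.astype(np.uint8),np.ones((3,3)))>0
q=P[w]; print('blk',len(q),q.mean(0).round(4),cv2.minAreaRect((q[:,:2]*1e3).astype(np.float32)))
to([.607,.1842,.036],6.7)
E
ls pics
```

```text
red 297 [0.4863 0.1691 0.0903]
blk 2734 [0.609  0.185  0.0393] ((608.1929321289062, 185.13116455078125), (82.06229400634766, 42.2017822265625), 6.933830738067627)
t 6.83 at [0.6063 0.1848 0.1893] yaw 6.86 tilt 0.0011 -> [0.607, 0.1842, 0.036] [  0.8   0.7 153.3] twist 0.003
crop1.png
scene.npz
scene_0.00.png
top.npz
top_0.05.png
wrist.npz
wrist_1.85.png
wrist_2.23.png
wrist_6.78.png
```

>>> step_arm([
  [2, 0, 40, 0],
  [2, 0, 80, 0],
  [2, 0, 120, 0],
  [2, 0, 150, 0],
  [2, 0, 171, 0],
  [2, 0, 171, 0],
  [2, 0, 171, 0],
  [2, 0, 171, 0],
])

```text
t: 7.5
eef_pos: [0.6099, 0.1851, 0.0209]
ee_rot: [-3.135, -0.187, -0.004]
contact_force: [0.5, 0.5, 0.1]
grip_width: 1.006
grasp_force: 0.0
```

>>> step_arm([
  [0, 0, 0, 0],
  [0, 0, 0, 0],
  [0, 0, 0, 0],
  [0, 0, 0, 0],
  [0, 0, 0, 0],
  [0, 0, 0, 0],
  [0, 0, 0, 0],
  [0, 0, 0, 0],
  [0, 0, 0, 0],
  [0, 0, 0, 0],
  [0, 0, 0, 0],
], fingers=0)

```text
t: 8.42
eef_pos: [0.6093, 0.1845, 0.0185]
ee_rot: [-3.136, -0.186, 0.0]
contact_force: [0.3, 0.4, 1.1]
grip_width: 0.51
grasp_force: 20.0
```

>>> step_arm([
  [0, 0, -20, 0],
  [0, 0, -60, 0],
  [0, 0, -100, 0],
  [0, 0, -140, 0],
  [0, 0, -140, 0],
  [0, 0, -140, 0],
  [0, 0, -140, 0],
])

```text
t: 9.0
eef_pos: [0.609, 0.1842, 0.158]
ee_rot: [3.136, 0.186, -0.001]
contact_force: [0.1, -1.4, -1.1]
grip_width: 0.512
grasp_force: 20.0
```

```bash
cat >> h.py <<'E'
def toolblock(lo,hi,sel=None):
    "block top in tool frame, points with tool-z between lo and hi"
    o,f=grab('wrist'); Pw=wpts(o,f); R=Ro.from_rotvec(o['ee_rot']).as_matrix(); P=(Pw-o['eef_pos'])@R
    h=cv2.cvtColor(f['pixels'],cv2.COLOR_RGB2HSV)
    w=(h[...,0]>3)&(h[...,0]<20)&(h[...,1]>80)&(P[...,2]>lo)&(P[...,2]<hi)&(np.hypot(P[...,0],P[...,1])<.09)&(f['depth']>0)
    k,l,st,ce=cv2.connectedComponentsWithStats(w.astype(np.uint8)); i=1+np.argmax(st[1:,4]); m=l==i; q=P[m]
    c=q.mean(0); n=np.linalg.svd(q-c)[2][2]; n*=-np.sign(n[2])
    print('n',len(q),'mean',c.round(4),'normal',n.round(3),cv2.minAreaRect((q[:,:2]*1e3).astype(np.float32)),'px',ce[i].round(0))
    return o,f,P,m
E
python3 - <<'E'
from h import *
print(robot.get_obs()['qpos'].round(2),robot.get_obs()['grasp_force'])
to([.58,.05,.16],6.7)
o,f,P,m=toolblock(-.04,-.005)
E
ls -t pics|head -1
```

```text
[ 0.11  0.41 -0.61  1.56  0.25  1.25 -2.  ] 19.999867896549404
t 9.0 at [0.609  0.1842 0.158 ] yaw 6.8 tilt 0.0006 -> [0.58, 0.05, 0.16] [-44.7 129.9  -1.9] twist 0.002
n 7671 mean [ 0.0217 -0.001  -0.0201] normal [ 0.074 -0.011 -0.997] ((19.410367965698242, 1.1351490020751953), (45.01902770996094, 59.100486755371094), 0.14421716332435608) px [256. 217.]
wrist.npz
```

```bash
python3 - <<'E'
from h import *
f=np.load('pics/wrist.npz'); cv2.imwrite('pics/w9.png',f['pixels'][:,:,::-1])
E
```

```text
(no output)
```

View pics/w9.png

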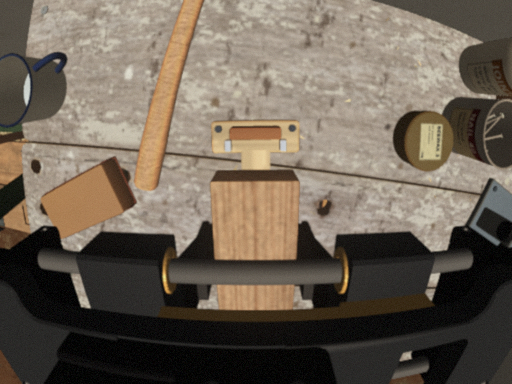

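The view shows the block between the fingers. Its top face spans columns 213–298 and rows 182–310, and the +x end face is at rows 170–182. Next I'll measure the top plane and end edge, leaving out the end face.

```bash
cat >> h.py <<'E'
def ray(f,u,v,zt):
    "tool-frame point of wrist pixel (u,v) on the plane tool z = zt"
    K=f['K']; d=np.array([u-K[0,2],v-K[1,2]]); r=np.linalg.norm(d)+1e-9; th=r/K[0,0]
    c=np.r_[d/r*np.sin(th),np.cos(th)]; M=f['mount']; c=M[:3,:3]@c; o=M[:3,3]
    return o+c*(zt-o[2])/c[2]
E
python3 - <<'E'
from h import *
f=dict(np.load('pics/wrist.npz')); o=robot.get_obs(); R=Ro.from_rotvec(o['ee_rot']).as_matrix(); P=(wpts(o,f)-o['eef_pos'])@R
q=P[186:250,222:290].reshape(-1,3); A=np.c_[q[:,:2],np.ones(len(q))]; print('plane',np.linalg.lstsq(A,q[:,2],rcond=None)[0].round(4))
g=f['pixels'].astype(int).sum(2); print(g[164:190,240:275].mean(1).round(0))
for v in(171,181,182): print(v,ray(f,256,v,-.022).round(4), P[v,256].round(4))
r=g[235]; print([ (u,r[u]) for u in list(range(208,220))+list(range(292,304))])
for v in(200,235): print(v,[ray(f,u,v,-.022).round(4)[1] for u in (213,298)])
E
```

```text
plane [-0.2969  0.0005 -0.0149]
[501. 503. 524. 536. 521. 421. 225. 142. 146. 152. 152. 152. 157. 158.
 160. 163. 208. 322. 419. 437. 434. 431. 432. 434. 437. 442.]
171 [ 0.0464 -0.0009 -0.022 ] [ 0.0414 -0.0008 -0.0006]
181 [ 0.0414 -0.0009 -0.022 ] [ 0.0407 -0.0009 -0.0192]
182 [ 0.0409 -0.0009 -0.022 ] [ 0.0408 -0.0009 -0.0215]
[(208, np.int64(75)), (209, np.int64(72)), (210, np.int64(79)), (211, np.int64(68)), (212, np.int64(166)), (213, np.int64(349)), (214, np.int64(444)), (215, np.int64(446)), (216, np.int64(420)), (217, np.int64(411)), (218, np.int64(427)), (219, np.int64(456)), (292, np.int64(469)), (293, np.int64(470)), (294, np.int64(442)), (295, np.int64(408)), (296, np.int64(377)), (297, np.int64(273)), (298, np.int64(124)), (299, np.int64(52)), (300, np.int64(59)), (301, np.int64(89)), (302, np.int64(86)), (303, np.int64(67))]
200 [np.float64(-0.0223), np.float64(0.0201)]
235 [np.float64(-0.0233), np.float64(0.021)]
```

```bash
python3 - <<'E'
from h import *
f=dict(np.load('pics/wrist.npz')); o=robot.get_obs(); R=Ro.from_rotvec(o['ee_rot']).as_matrix(); P=(wpts(o,f)-o['eef_pos'])@R
for v in range(165,256,6): print(v,f['depth'][v,256].round(4),P[v,256].round(4), P[v,216].round(4),P[v,294].round(4))
s=dict(np.load('pics/scene.npz'))
E
```

```text
165 0.3126 [ 0.0135 -0.0002  0.1453] [ 0.0108 -0.0443  0.1586] [0.0104 0.0421 0.1597]
171 0.1649 [ 0.0414 -0.0008 -0.0006] [ 0.041  -0.0234  0.0012] [0.0038 0.0422 0.159 ]
177 0.1524 [ 0.0413 -0.0008 -0.0137] [ 0.0412 -0.0215 -0.0132] [ 0.0415  0.0187 -0.0145]
183 0.1459 [ 0.0401 -0.0009 -0.0208] [ 0.04   -0.0207 -0.0203] [ 0.0401  0.0179 -0.0209]
189 0.1463 [ 0.0371 -0.0009 -0.0212] [ 0.0371 -0.0207 -0.0211] [ 0.0372  0.0179 -0.0216]
195 0.1484 [ 0.0337 -0.0009 -0.0201] [ 0.0342 -0.0207 -0.0218] [ 0.0338  0.0182 -0.0206]
201 0.1474 [ 0.0311 -0.0009 -0.022 ] [ 0.0304 -0.0211 -0.0199] [ 0.0303  0.0184 -0.0198]
207 0.1499 [ 0.0274 -0.0009 -0.0204] [ 0.0278 -0.021  -0.0216] [ 0.0274  0.0184 -0.0206]
213 0.15 [ 0.0245 -0.0009 -0.0212] [ 0.0243 -0.0213 -0.0208] [ 0.0244  0.0184 -0.0213]
219 0.1517 [ 0.0209 -0.0009 -0.0205] [ 0.0207 -0.0215 -0.0203] [ 0.0207  0.0187 -0.0204]
225 0.1525 [ 0.0176 -0.0009 -0.0207] [ 0.0179 -0.0215 -0.0216] [ 0.0172  0.0189 -0.0201]
231 0.1538 [ 0.0141 -0.0009 -0.0204] [ 0.0141 -0.0218 -0.0208] [ 0.0141  0.019  -0.021 ]
237 0.1541 [ 0.0109 -0.0009 -0.0211] [ 0.0101 -0.0221 -0.0198] [ 0.0108  0.0191 -0.0213]
243 0.156 [ 0.007  -0.0009 -0.0203] [ 0.0072 -0.0221 -0.021 ] [ 0.0072  0.0193 -0.0211]
249 0.1562 [ 0.0037 -0.0009 -0.0211] [ 0.0032 -0.0224 -0.0204] [ 0.0033  0.0195 -0.0207]
255 0.1574 [-0.     -0.0009 -0.0209] [-0.0004 -0.0226 -0.0207] [-0.0004  0.0197 -0.0208]
```

>>> step_arm([
  [-14, 40, 0, 0],
  [-28, 80, 0, 0],
  [-45, 130, 20, 0],
  [-45, 130, 60, 0],
  [-45, 130, 100, 0],
  [-45, 130, 130, 0],
  [-45, 130, 145, 0],
  [-45, 130, 151, 0],
  [-45, 130, 153, 0],
  [-45, 130, 153, 0],
  [-45, 130, 153, 0],
])

```text
t: 9.97
eef_pos: [0.5795, 0.0502, 0.0049]
ee_rot: [-3.136, -0.187, 0.002]
contact_force: [-0.2, -0.4, 0.7]
grip_width: 0.516
grasp_force: 20.0
```

```bash
python3 - <<'E'
from h import *
to([.58,.05,.0045],6.8); print(robot.get_obs()['contact_force'])
E
```

```text
t 9.97 at [0.5795 0.0502 0.0049] yaw 6.82 tilt 0.0013 -> [0.58, 0.05, 0.0045] [0.5 0.3 0.4] twist 0.0
[-0.24422927 -0.35058699  0.66217805]
```

>>> step_arm([
  [0, 0, 0, 0],
  [0, 0, 0, 0],
  [0, 0, 0, 0],
  [0, 0, 0, 0],
  [0, 0, 0, 0],
  [0, 0, 0, 0],
  [0, 0, -30, 0],
  [0, 0, -70, 0],
  [-1.5, 0, -70, 0.1],
  [-1.5, 0, -70, 0.22],
  [-1.5, 0, -70, 0.34],
  [-1.5, 0, -70, 0.46],
  [-1.5, 0, -70, 0.58],
  [-1.5, 0, -70, 0.7],
  [-1.5, 0, -70, 0.82],
  [-1.5, 0, -70, 0.94],
  [-1.5, 0, -70, 1.06],
  [-1.5, 0, -70, 1.18],
  [-1.5, 0, -70, 1.3],
  [-1.5, 0, -70, 1.42],
], fingers=1)

```text
t: 11.63
eef_pos: [0.5751, 0.0484, 0.0691]
ee_rot: [2.735, -1.517, -0.027]
contact_force: [-0.4, 0.3, -1.6]
grip_width: 0.999
grasp_force: 0.0
```

>>> step_arm([
  [0, 0, 0, 0.1],
  [0, 0, 0, 0.151],
  [0, 0, 0, 0.151],
  [0, 0, 0, 0.151],
  [0, 0, 0, 0.151],
])

```text
t: 12.05
eef_pos: [0.5749, 0.0493, 0.0686]
ee_rot: [2.615, -1.711, -0.026]
contact_force: [-0.2, 0.7, -0.6]
grip_width: 1.004
grasp_force: 0.0
```

```bash
python3 - <<'E'
from h import *
print(robot.get_obs()['qpos'].round(2)); to([.578,.05,.0045],-83.2)
o,f=grab('wrist'); cv2.imwrite('pics/w11.png',f['pixels'][:,:,::-1])
E
```

```text
[-0.74  0.4   0.71  1.83 -0.29  1.05 -2.65]
t 12.05 at [0.5749 0.0493 0.0686] yaw -66.38 tilt 0.0232 -> [0.578, 0.05, 0.0045] [ 0.9 -4.6 64. ] twist 0.294
```

View pics/w11.png

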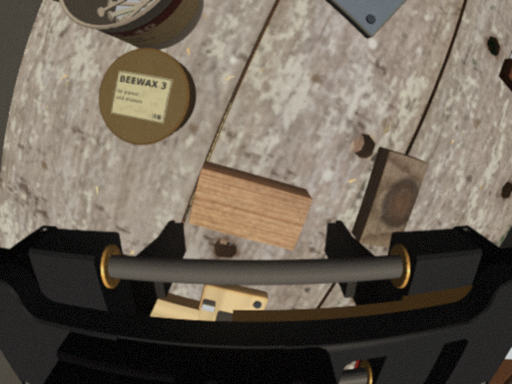

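The twist ran into the joint 7 limit. The view shows the block at (250,205), clear of everything. I'll turn the other way, to yaw +96.8°.

>>> step_arm([
  [0, 0, 0, -0.12],
  [0, 0, 0, -0.24],
  [0, 0, 0, -0.36],
  [0, 0, 0, -0.48],
  [0, 0, 0, -0.6],
  [0, 0, 0, -0.72],
  [0, 0, 0, -0.84],
  [0, 0, 0, -0.96],
  [0, 0, 0, -1.08],
  [0, 0, 0, -1.2],
  [0, 0, 0, -1.32],
  [0, 0, 0, -1.44],
  [0, 0, 0, -1.56],
  [0, 0, 0, -1.68],
  [0, 0, 0, -1.8],
  [0, 0, 0, -1.92],
  [0, 0, 0, -2.04],
  [0, 0, 0, -2.16],
  [0, 0, 0, -2.28],
  [0, 0, 0, -2.4],
])

```text
t: 13.77
eef_pos: [0.5752, 0.0478, 0.0692]
ee_rot: [-2.544, -1.825, 0.03]
contact_force: [-0.6, -0.0, -0.3]
grip_width: 0.999
grasp_force: 0.0
```

```bash
python3 - <<'E'
from h import *
print(robot.get_obs()['qpos'].round(2)); to([.578,.05,.0686],96.8)
E
```

```text
[-0.37  0.34  0.25  1.81 -0.1   1.03 -0.41]
t 13.77 at [0.5752 0.0478 0.0692] yaw 71.32 tilt 0.0219 -> [0.578, 0.05, 0.0686] [3.  2.  0.5] twist -0.445
```

>>> step_arm([
  [3, 2, 0, -0.12],
  [3, 2, 0, -0.24],
  [3, 2, 0, -0.36],
  [3, 2, 0, -0.445],
  [3, 2, 0, -0.445],
  [3, 2, 0, -0.445],
  [3, 2, 0, -0.445],
])

```text
t: 14.35
eef_pos: [0.5781, 0.0502, 0.0689]
ee_rot: [-2.087, -2.329, 0.027]
contact_force: [0.1, 1.0, -0.6]
grip_width: 1.001
grasp_force: 0.0
```

```bash
cat >> h.py <<'E'
def ends(zt):
    o,f=grab('wrist'); cv2.imwrite('pics/w%.2f.png'%o['t'],f['pixels'][:,:,::-1])
    R=Ro.from_rotvec(o['ee_rot']).as_matrix(); print('R z',R[:,2].round(4),'pos',o['eef_pos'].round(4),'q7',o['qpos'][6].round(2))
    h=cv2.cvtColor(f['pixels'],cv2.COLOR_RGB2HSV); P=(wpts(o,f)-o['eef_pos'])@R
    w=(h[...,0]>3)&(h[...,0]<20)&(h[...,1]>70)&(h[...,2]>90)&(abs(P[...,2]-zt)<.006)&(np.hypot(P[...,0],P[...,1])<.08)
    k,l,st,ce=cv2.connectedComponentsWithStats(w.astype(np.uint8)); i=1+np.argmax(st[1:,4]); m=(l==i).astype(np.uint8)
    zz=np.median(P[...,2][m>0]); print('px',ce[i].round(0),st[i].tolist(),'z',zz.round(4))
    c=cv2.findContours(m,cv2.RETR_EXTERNAL,cv2.CHAIN_APPROX_NONE)[0]; c=max(c,key=len)[:,0]
    q=np.array([ray(f,u,v,zz)[:2] for u,v in c])*1e3; r=cv2.minAreaRect(q.astype(np.float32)); print(r, cv2.boxPoints(r).round(1).tolist())
    return o,f,P,m
E
python3 - <<'E'
from h import *
to([.578,.05,.0686],96.8)
ends(.0686-.026)
E
```

```text
t 14.35 at [0.5781 0.0502 0.0689] yaw 96.27 tilt 0.0221 -> [0.578, 0.05, 0.0686] [-0.2 -0.1  0.3] twist -0.009
R z [-0.0219 -0.0034 -0.9998] pos [0.5781 0.0502 0.0689] q7 0.0
px [257. 210.] [198, 182, 117, 57, 6318] z 0.0437
((1.9609317779541016, 0.7438278198242188), (84.94214630126953, 44.90496063232422), 89.9122543334961) [[-20.600000381469727, -41.70000076293945], [24.299999237060547, -41.79999923706055], [24.5, 43.20000076293945], [-20.399999618530273, 43.20000076293945]]
```

```bash
python3 - <<'E'
from h import *
f=dict(np.load('pics/wrist.npz')); o=robot.get_obs(); R=Ro.from_rotvec(o['ee_rot']).as_matrix(); P=(wpts(o,f)-o['eef_pos'])@R
for lo,hi in((-.004,.003),(-.01,-.004),(-.016,-.01),(-.03,-.016)):
    m=(P[...,2]>lo)&(P[...,2]<hi)&(abs(P[...,0])<.02)&(abs(P[...,1])<.08)&(f['depth']>0)
    q=P[m]; L=q[q[:,1]<0]; Rr=q[q[:,1]>0]
    if len(L) and len(Rr): print(lo,len(L),len(Rr),'inner',np.sort(L[:,1])[-5:].round(4),np.sort(Rr[:,1])[:5].round(4),'x',L[:,0].max().round(4),Rr[:,0].max().round(4))
g=f['pixels'].astype(int).sum(2)
for v in (225,235,245): print(v,[(u,int(g[v,u])) for u in range(176,196,2)],[(u,int(g[v,u])) for u in range(316,340,2)])
im=cv2.resize(f['pixels'][160:290,150:360],(800,495),interpolation=cv2.INTER_CUBIC); cv2.imwrite('pics/c14.png',im[:,:,::-1])
E
```

```text
-0.004 103 100 inner [-0.0435 -0.0434 -0.0434 -0.0434 -0.0433] [0.0426 0.0426 0.0427 0.0427 0.0427] x 0.0129 0.0129
-0.01 146 153 inner [-0.0435 -0.0434 -0.0434 -0.0434 -0.0433] [0.0425 0.0426 0.0427 0.0427 0.0428] x 0.0131 0.0127
-0.016 140 141 inner [-0.0436 -0.0436 -0.0436 -0.0436 -0.0434] [0.0427 0.0428 0.0428 0.0428 0.0429] x 0.0136 0.0131
-0.03 374 372 inner [-0.0435 -0.0435 -0.0434 -0.0434 -0.0434] [0.0425 0.0426 0.0426 0.0427 0.0427] x 0.0134 0.0132
225 [(176, 56), (178, 71), (180, 67), (182, 88), (184, 410), (186, 439), (188, 458), (190, 464), (192, 473), (194, 455)] [(316, 451), (318, 440), (320, 433), (322, 428), (324, 432), (326, 379), (328, 90), (330, 61), (332, 56), (334, 73), (336, 77), (338, 59)]
235 [(176, 67), (178, 71), (180, 66), (182, 58), (184, 291), (186, 469), (188, 446), (190, 404), (192, 424), (194, 449)] [(316, 424), (318, 416), (320, 414), (322, 443), (324, 499), (326, 302), (328, 63), (330, 58), (332, 64), (334, 50), (336, 68), (338, 61)]
245 [(176, 44), (178, 73), (180, 64), (182, 62), (184, 139), (186, 463), (188, 484), (190, 506), (192, 538), (194, 563)] [(316, 441), (318, 438), (320, 394), (322, 326), (324, 301), (326, 92), (328, 71), (330, 61), (332, 52), (334, 73), (336, 68), (338, 66)]
```

View pics/c14.png

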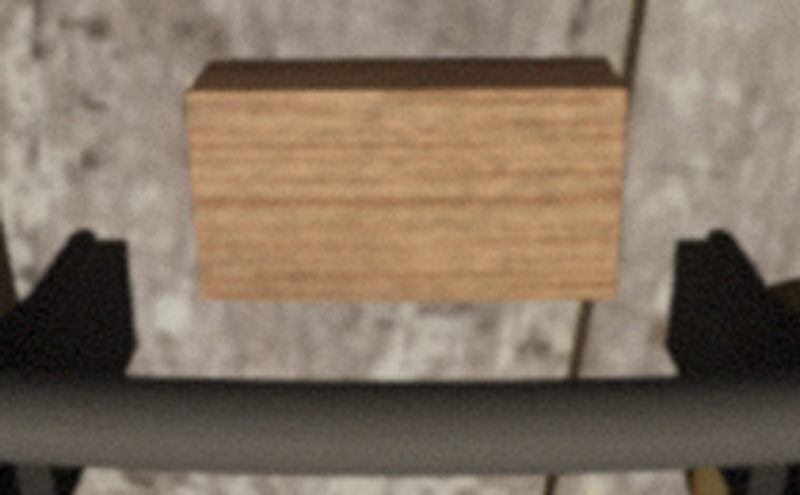

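The crop shows both fingers straddling the block evenly, with inner edges at crop x≈133 and x≈668. The block spans 190–625. It sits about 1.1 mm off-centre, so I'll shift by that and descend carefully.

>>> step_arm([
  [0, 1.4, 20, 0],
  [0, 1.4, 35, 0],
  [0, 1.4, 40, 0],
  [0, 1.4, 43, 0],
  [0, 1.4, 46, 0],
  [0, 1.4, 46, 0],
])

```text
t: 14.9
eef_pos: [0.5784, 0.0507, 0.0228]
ee_rot: [-2.084, -2.332, 0.028]
contact_force: [-0.4, -0.6, -0.3]
grip_width: 1.0
grasp_force: 0.0
```

>>> step_arm([
  [0, 0, 4, 0],
  [0, 0, 8, 0],
  [0, 0, 12, 0],
  [0, 0, 16, 0],
  [0, 0, 18.5, 0],
  [0, 0, 18.5, 0],
  [0, 0, 18.5, 0],
])

```text
t: 15.48
eef_pos: [0.5777, 0.0505, 0.004]
ee_rot: [-2.083, -2.332, 0.028]
contact_force: [-0.3, 0.1, 1.4]
grip_width: 0.999
grasp_force: 0.0
```

>>> step_arm([
  [0, 0, 0, 0],
  [0, 0, 0, 0],
  [0, 0, 0, 0],
  [0, 0, 0, 0],
  [0, 0, 0, 0],
], fingers=0, newtons=15)

```text
t: 15.9
eef_pos: [0.5779, 0.0506, 0.0042]
ee_rot: [-2.083, -2.333, 0.028]
contact_force: [-0.6, 0.5, -0.3]
grip_width: 0.978
grasp_force: 15.0
```

>>> step_arm([
  [0, 0, -15, 0],
  [0, 0, -45, 0],
  [0, 0, -80, 0],
  [0, 0, -116, 0],
  [40, -7, -116, 0],
  [70, -13, -116, 0],
  [90, -17, -116, 0],
  [90, -17, -95, 0],
  [90, -17, -75, 0],
  [90, -17, -66, 0],
  [90, -17, -64, 0],
  [90, -17, -64, 0],
  [90, -17, -64, 0],
])

```text
t: 16.98
eef_pos: [0.5529, 0.1381, 0.0692]
ee_rot: [-2.084, -2.332, 0.027]
contact_force: [0.3, 0.3, -0.5]
grip_width: 0.98
grasp_force: 15.0
```

```bash
python3 - <<'E'
from h import *
o=robot.get_obs(); print(o['contact_force'].round(2)); to([.553,.138,.063],96.3)
o,f,P,m=ends(-.021)
w=wpts(o,f); h=cv2.cvtColor(f['pixels'],cv2.COLOR_RGB2HSV)
b=(abs(w[...,2]-.058)<.006)&(h[...,1]<70)&(np.hypot(w[...,0]-.546,w[...,1]-.177)<.035); q=P[b]; print('bridge',b.sum(),q.mean(0).round(4),q.min(0).round(4),q.max(0).round(4))
E
ls -t pics|head -2
```

```text
[ 0.34  0.27 -0.53]
t 16.98 at [0.5529 0.1381 0.0692] yaw 96.43 tilt 0.0218 -> [0.553, 0.138, 0.063] [-0.1  0.2  6.2] twist 0.002
R z [-0.0216 -0.0036 -0.9998] pos [0.5529 0.1381 0.0692] q7 -0.17
px [255. 238.] [175, 214, 160, 46, 6538] z -0.021
((11.638587951660156, -0.3536834716796875), (26.059371948242188, 84.42498779296875), 0.6836174130439758) [[-1.899999976158142, 41.70000076293945], [-0.8999999761581421, -42.70000076293945], [25.200000762939453, -42.400001525878906], [24.200000762939453, 42.0]]
bridge 3467 [ 0.0413 -0.0035  0.0119] [ 0.0202 -0.037   0.0091] [0.0613 0.0127 0.018 ]
w16.98.png
wrist.npz
```

>>> step_arm([
  [0, 0, 2, 0],
  [0, 0, 4, 0],
  [0, 0, 5, 0],
  [0, 0, 5, 0],
  [0, 0, 5, 0],
])

```text
t: 17.45
eef_pos: [0.5521, 0.1383, 0.0634]
ee_rot: [-2.083, -2.332, 0.028]
contact_force: [-0.4, -0.7, 0.7]
grip_width: 0.981
grasp_force: 15.0
```

>>> step_arm([
  [0, 0, 1, 0],
  [0, 0, 2, 0],
  [0, 0, 3, 0],
  [0, 0, 3, 0],
  [0, 0, 3, 0],
])

```text
t: 17.87
eef_pos: [0.5525, 0.1378, 0.0611]
ee_rot: [-2.084, -2.333, 0.027]
contact_force: [-2.3, -3.0, 6.2]
grip_width: 0.975
grasp_force: 15.0
```

>>> step_arm([
  [0, 0, 1, 0],
  [0, 0, 2, 0],
  [0, 0, 3, 0],
  [0, 0, 3.5, 0],
  [0, 0, 3.5, 0],
  [0, 0, 3.5, 0],
])

```text
t: 18.37
eef_pos: [0.5527, 0.1372, 0.0579]
ee_rot: [-2.085, -2.332, 0.027]
contact_force: [-2.7, -4.2, 8.6]
grip_width: 0.979
grasp_force: 15.0
```

>>> step_arm([
  [0, 0, -10, 0],
  [0, 0, -30, 0],
  [0, 0, -60, 0],
  [0, 0, -60, 0],
  [0, 0, -60, 0],
])

```text
t: 18.78
eef_pos: [0.5547, 0.1391, 0.1191]
ee_rot: [-2.084, -2.334, 0.022]
contact_force: [-0.3, -0.4, -1.1]
grip_width: 0.974
grasp_force: 15.0
```

```bash
cat >> h.py <<'E'
def tilt():
    o,f=grab('wrist'); cv2.imwrite('pics/w%.2f.png'%o['t'],f['pixels'][:,:,::-1])
    R=Ro.from_rotvec(o['ee_rot']).as_matrix(); P=(wpts(o,f)-o['eef_pos'])@R; h=cv2.cvtColor(f['pixels'],cv2.COLOR_RGB2HSV)
    w=(h[...,0]>3)&(h[...,0]<20)&(h[...,1]>70)&(h[...,2]>110)&(abs(P[...,2]+.02)<.02)&(abs(P[...,0]-.012)<.014)&(abs(P[...,1])<.036)
    q=P[w]
    for _ in range(6):
        A=np.c_[q[:,:2],np.ones(len(q))]; c=np.linalg.lstsq(A,q[:,2],rcond=None)[0]; r=abs(q[:,2]-A@c); q=q[r<max(.0012,2*np.median(r))]
    n=np.r_[c[0],c[1],-1]; n/=np.linalg.norm(n); nw=R@n
    print('pts',len(q),'plane',c.round(4),'x',q[:,0].min().round(4),q[:,0].max().round(4),'normal tool',n.round(3),'world',nw.round(3),'grip',o['grip_width'].round(3),o['grasp_force'].round(1),'R z',R[:,2].round(4))
    return o,f,P,w
E
python3 - <<'E'
from h import *
o,f,P,w=tilt()
for v in range(190,262,6): print(v,P[v,256].round(4),f['pixels'][v,256])
E
```

```text
Traceback (most recent call last):
  File "h.py", line 57, in tilt
    print('pts',len(q),'plane',c.round(4),'x',q[:,0].min().round(4),q[:,0].max().round(4),'normal tool',n.round(3),'world',nw.round(3),'grip',o['grip_width'].round(3),o['grasp_force'].round(1),'R z',R[:,2].round(4))
                                                                                                                                              ^^^^^^^^^^^^^^^^^^^^^
AttributeError: 'float' object has no attribute 'round'
```

```bash
sed -i "s/o\['grip_width'\].round(3),o\['grasp_force'\].round(1)/round(o['grip_width'],3),round(o['grasp_force'],1)/" h.py
python3 - <<'E'
from h import *
o,f,P,w=tilt()
for v in range(190,262,6): print(v,P[v,256].round(4),f['pixels'][v,256])
E
```

```text
pts 4304 plane [-0.1646 -0.0019 -0.0229] x -0.0006 0.0211 normal tool [-0.162 -0.002 -0.987] world [ 0.037 -0.159  0.987] grip 0.972 15.0 R z [-0.0211 -0.0031 -0.9998]
190 [1.000e-04 5.000e-04 1.042e-01] [220 195 150]
196 [-0.0062  0.0005  0.1053] [204 169 122]
202 [-0.0166  0.0006  0.1179] [152 140 131]
208 [ 0.0233  0.0003 -0.0065] [67 48 35]
214 [ 0.0219  0.0003 -0.0121] [80 57 41]
220 [ 0.0213  0.0003 -0.019 ] [91 66 43]
226 [ 0.0201  0.0002 -0.024 ] [98 69 49]
232 [ 0.0173  0.0002 -0.0251] [161 127  92]
238 [ 0.014   0.0002 -0.0253] [182 145 110]
244 [ 0.0101  0.0002 -0.0245] [172 133 101]
250 [ 0.0066  0.0002 -0.0246] [174 134  99]
256 [ 0.0024  0.0002 -0.0235] [181 141  99]
```

>>> step_arm([
  [0, 0, 30, 0],
  [0, 0, 52, 0],
  [0, 0, 59, 0],
  [0, 0, 61, 0],
  [0, 0, 62.5, 0],
  [0, 0, 64, 0],
  [0, 0, 64.5, 0],
  [0, 0, 64.5, 0],
  [0, 0, 64.5, 0],
])

```text
t: 19.63
eef_pos: [0.5521, 0.1378, 0.0536]
ee_rot: [-2.084, -2.332, 0.028]
contact_force: [-4.2, -3.2, 6.2]
grip_width: 0.975
grasp_force: 15.0
```

>>> step_arm([
  [0, 0, -10, 0],
  [0, 0, -30, 0],
  [0, 0, -60, 0],
  [0, 0, -60, 0],
  [0, 0, -60, 0],
])

```text
t: 20.05
eef_pos: [0.555, 0.1393, 0.1154]
ee_rot: [-2.084, -2.334, 0.02]
contact_force: [-0.5, -0.2, -0.7]
grip_width: 0.974
grasp_force: 15.0
```

```bash
python3 - <<'E'
from h import *
o,f,P,w=tilt()
E
```

```text
pts 2774 plane [-0.2758 -0.0025 -0.0259] x 0.0017 0.018 normal tool [-0.266 -0.002 -0.964] world [ 0.045 -0.263  0.964] grip 0.974 15.0 R z [-0.0176 -0.0017 -0.9998]
```

>>> step_arm([
  [0, 0, -20, 0],
  [0, 0, -50, 0.05],
  [0, 0, -85, 0.15],
  [-10, -2, -115, 0.26],
  [-30, -6, -133, 0.38],
  [-52, -11, -133, 0.5],
  [-75, -16, -133, 0.62],
  [-98, -20, -133, 0.74],
  [-122, -25, -133, 0.86],
  [-146, -30, -133, 0.98],
  [-170, -36, -133, 1.1],
  [-194, -41, -133, 1.22],
  [-218, -46, -133, 1.34],
  [-242, -51, -133, 1.46],
  [-265, -56, -133, 1.58],
  [-285, -60, -133, 1.7],
  [-302, -64, -133, 1.82],
  [-315, -66, -133, 1.92],
  [-315, -66, -133, 1.985],
  [-315, -66, -133, 1.985],
], newtons=25)

```text
t: 21.77
eef_pos: [0.5255, -0.1822, 0.2465]
ee_rot: [3.097, -0.478, -0.036]
contact_force: [-0.8, -0.4, -0.8]
grip_width: 0.971
grasp_force: 25.0
```

>>> step_arm([
  [0, 0, 0, 0],
  [0, 0, 0, 0],
  [0, 0, 0, 0],
  [0, 0, 0, 0],
])

```text
t: 22.1
eef_pos: [0.5262, -0.1809, 0.2472]
ee_rot: [3.099, -0.467, -0.034]
contact_force: [-0.2, 1.0, -0.4]
grip_width: 0.974
grasp_force: 25.0
```

```bash
python3 - <<'E'
from h import *
print(robot.get_obs()['qpos'].round(2)); to([.524,-.181,.248],-17.3); tilt()
n=np.array([-.26,.08,.962])
for k in('scene','top'):
    o,f=grab(k); P=pts(f); x,y,z=np.moveaxis(P,-1,0); h=cv2.cvtColor(f['pixels'],cv2.COLOR_RGB2HSV)
    m=(h[...,0]>3)&(h[...,0]<20)&(h[...,1]>70)&(z>.2)&(z<.31)&(np.hypot(x-.524,y+.181)<.08); q=P[m]
    if len(q): print(k,len(q),q.mean(0).round(4),q.min(0).round(3),q.max(0).round(3))
    r=(np.hypot(x-.49,y-.17)<.04)&((h[...,0]<6)|(h[...,0]>174))&(h[...,1]>150); print('knob',r.sum(),np.median(P[r],0).round(4) if r.any() else '')
s=np.load('pics/scene.npz')['pixels'][130:300,190:370]; cv2.imwrite('pics/c_s.png',cv2.resize(s,(720,595) if False else (630,595),interpolation=cv2.INTER_CUBIC)[:,:,::-1])
E
```

```text
[-0.23  0.15  0.54  1.67 -0.07  1.37 -1.55]
t 22.1 at [ 0.5262 -0.1809  0.2472] yaw -17.16 tilt 0.0228 -> [0.524, -0.181, 0.248] [-2.1  0.8 -0.8] twist 0.002
pts 2883 plane [-0.192  -0.0046 -0.0269] x -0.0004 0.0162 normal tool [-0.189 -0.004 -0.982] world [-0.157  0.063  0.986] grip 0.974 25.0 R z [-0.0225 -0.0036 -0.9997]
scene 108 [ 0.5281 -0.1665  0.268 ] [ 0.493 -0.227  0.247] [ 0.558 -0.134  0.279]
knob 33 [0.4808 0.1633 0.0909]
top 5 [ 0.5123 -0.1418  0.2662] [ 0.511 -0.148  0.263] [ 0.514 -0.136  0.268]
knob 25 [0.4836 0.1649 0.0954]
```

View pics/c_s.png

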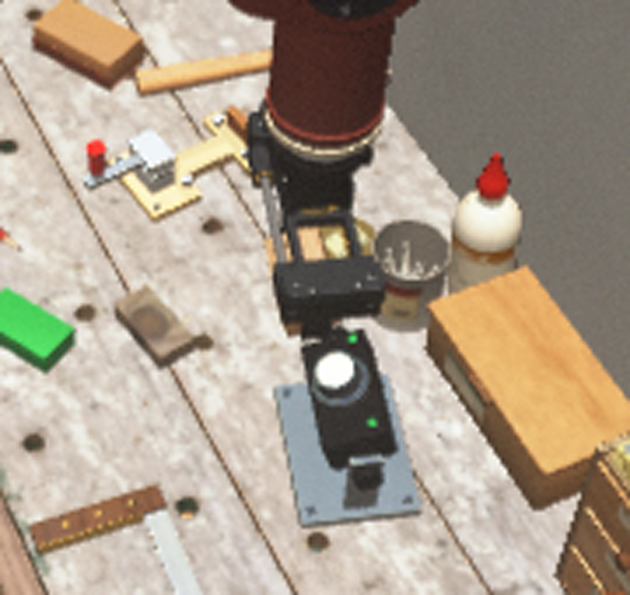

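The scene view shows the block held above the lens (335,370), with the knob (95,155) still drawn and the other items in place. The block's tilt looks lower than before, so I'll re-measure it more robustly.

```bash
python3 - <<'E'
from h import *
for _ in range(2): o,f,P,w=tilt()
for v in range(196,266,4): print(v,np.median(P[v,225:290],0).round(4),f['pixels'][v,256])
E
```

```text
pts 2896 plane [-0.1961 -0.0033 -0.0269] x -0.0004 0.0166 normal tool [-0.192 -0.003 -0.981] world [-0.161  0.064  0.985] grip 0.974 25.0 R z [-0.0224 -0.0037 -0.9997]
pts 2881 plane [-0.1899 -0.0027 -0.0269] x -0.0003 0.0164 normal tool [-0.187 -0.003 -0.982] world [-0.155  0.062  0.986] grip 0.977 25.0 R z [-0.0224 -0.0038 -0.9997]
196 [-0.0555  0.002   0.2497] [84 68 57]
200 [-0.0617  0.002   0.2499] [167 154 139]
204 [-0.0678  0.0005  0.2498] [188 178 161]
208 [ 0.0221 -0.0001 -0.0089] [90 65 47]
212 [ 0.0209 -0.0001 -0.012 ] [92 68 47]
216 [ 0.0198 -0.0001 -0.0151] [112  83  58]
220 [ 0.0188 -0.0001 -0.0182] [113  77  54]
224 [ 0.0178 -0.0002 -0.0211] [123  86  57]
228 [ 0.0168 -0.0002 -0.0237] [128  89  61]
232 [ 0.0158 -0.0002 -0.0266] [119  80  55]
236 [ 0.015  -0.0002 -0.0294] [137  93  66]
240 [ 0.0134 -0.0002 -0.0306] [186 146 105]
244 [ 0.0107 -0.0007 -0.0298] [208 170 129]
248 [ 0.0079 -0.0002 -0.0287] [216 177 133]
252 [ 0.0051 -0.0002 -0.0279] [199 160 119]
256 [ 0.0022 -0.0002 -0.0269] [212 169 129]
260 [ 0.0321 -0.0006 -0.0821] [98 78 59]
264 [ 0.0321 -0.0007 -0.0844] [54 43 39]
```

A cleaner reading from the top-face and side-face slopes gives a tilt of about 0.33 relative to the tool, or 0.31 in the world, against 0.275 for the lens. The centre is within a few mm of the view point, and the bolt is still about 28 mm out. I'm handing in.

```bash
python3 -c "
from workcell import robot
print(robot.get_obs()['joint_velocities'].round(3)); print(robot.finish_job())"
```

```text
[ 0.001 -0.     0.001 -0.002  0.    -0.001 -0.001]
the job is handed in; nothing more can be done
None
```

I handed the job in with the bolt drawn about 28 mm and the block still held by its ends over the lens; the script gave no verdict. By my measurements the block's centre is within a few mm of the view point and it tilts about 0.31 rad against the lens's 0.275, within the limits.

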